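Put the fret sanding blocks away in their case

ROBOT

A 6-joint arm with a two-finger parallel gripper is mounted at the origin on the work surface. World frame = base frame: x ahead of the robot, y to its left, z up, the work surface at z = 0. Lengths are in m, angles in rad, forces in N, time in s.
With the tool pointing down it reaches from about 0.325 to 0.775 m from the base axis. Payload 5.5 kg.
Tool frame: the origin (TCP) lies at the very end of the fingers, on their centre line; the grasp point (between the pads) lies 19 mm behind it; z points along the fingers, y is the line along which they close (so a half turn about z gives the same grasp; the last joint's range is limited). The gripper opens to 85 mm and grips with 20 to 120 N. Pads are 22 mm wide; open, the fingers measure 114 mm over their backs; the gripper's body (76 mm by 85 mm) begins 54 mm behind the grasp point. The pads swing forward as they close: fully open they stand 13 mm farther back than shut.
Start: joints at [1.055, 0.091, 1.231, -0, 1.82, -0.057], TCP at [0.266, 0.538, 0.231] pointing down, gripper open.
Joint ranges: [-2.87, 2.87], [-0.86, 2.18], [0.17, 2.46], [-1.51, 4.65], [0.06, 2.69], [-2.65, 2.65]. Speed limits (rad/s): [2.57, 2.57, 3.01, 3.14, 3.14, 3.14].

INTERFACE

Orientations are given as a 3x3 rotation matrix whose columns are the frame's x, y, z axes.
In Python, from workcell import move_pose, move_l, set_joints, set_gripper, hold, ik, state, snapshot, PlanningError, sign_off gives the robot as it stands. Calls block until the motion is done:
- move_pose(position, orientation): joint-space move of the TCP to a pose.
- move_l(position, rotation=None, feed=0.15, contact_N=None): straight line of the TCP; rotation=None keeps the orientation; feed is the mean speed in m/s. With contact_N (N) it stops when the force on the tool has changed by that much, and returns True; else False.
- set_joints(angles): joint-space move.
- set_gripper(opening): finger opening in m; the grip force is fixed at half the most; returns when the fingers have stopped.
- hold(seconds).
- ik(position, orientation): joint angles nearest the present ones, or None.
- state(): the state.
- snapshot(name): name is "scene" or "top" or "wrist"; returns a dict with "frame" (384x512x3 uint8, red, green, blue), "fx", "fy", "cx", "cy" (pixels), "pose" (4x4, takes a point from camera to world coordinates). Camera axes: x right, y down, z forward; pixel columns grow to the right and rows downward; lengths in m; the calibration is good to about 2 mm. A picture is of the moment at which its call begins. There is no depth.
A pose or a line that the arm cannot do raises PlanningError and nothing moves.
- sign_off(): hands the job in; it is judged then, once.
The state is a dict: "time_s": time; "qpos": joint angles; "joint_vel": joint speeds; "tau": joint torques, N m; "eef_pos": TCP position; "tcp_rot": TCP orientation; "ft_force": force on the tool from outside, world axes, zero at the start; "ft_torque": the same for the moment, N m; "gripper_width": finger opening in m; "grip_force": force on a finger pad.
Only numpy, scipy, OpenCV 4.12 (cv2) and the standard library are available. Lean on these libraries where they do the work, as an engineer would, in place of code of your own. Each camera call takes 0.05 s, during which the arm holds its last target. There are 200 camera calls.

TASK

Put the sanding blocks away: turn the brass turn button clear of the case lid, stand the stiff lid straight up and let go of it, then lay every rectangular wooden sanding block from the bench inside the case. Then fold the lid fully shut and turn the button all the way back over it. Leave the round cork block, the yellow neck rest and the steel square where they are.

Things in the scene. Friction and masses are not known exactly. Their poses are not given: they have to be found in the camera images.
- case: Fixed open wooden case 140 x 320 x 55 mm (x, y, z), walls and floor 8 mm, 47 mm deep inside. Origin: centre of its underside, on the bench; x points to the hinge side (away from the robot), y along its length, z up. A wooden block (55 x 60 mm, 65 mm high) against its front wall, centred at x -97.5, y +105 mm, carries the turn button. Position and yaw vary.
- lid (a joint): Angle of the lid in rad: 0 = shut, 1.571 = straight up, stop at 2.1. The lid is a plywood panel 140 x 320 x 10 mm hinged on the top of the case's far (+x) rim; it is stiff and stays where it is left.
- lid_hinge (a point): Middle of the lid's hinge line, at x +70, y 0, z +55 mm in the case frame; the hinge line runs along the case's y. Axes as the case.
- lid_tab (a point): Grip point in the wooden tab that sticks out of the lid's free edge: 28 mm beyond the edge, 168 mm from the hinge line, in mid thickness, at y -50 mm of the case. The tab is 26 mm wide (along the hinge line), 10 mm thick and reaches 40 mm beyond the edge; 60 mm above the bench when shut. It turns with the lid.
- latch (a joint): Angle of the brass turn button in rad about the vertical, anticlockwise seen from above: 0 = its bar points to the hinge side and lies over the lid's edge (stop), 1.4 = bar turned along the case, clear of the lid (stop). It stays where it is left.
- latch_grip (a point): Grip point on the turn button's axis (x -100, y +105 mm in the case frame), 88 mm above the bench. Upright grip fin 36 mm long (along the bar, the point's x axis), 12 mm thick (y), from 72 to 98 mm above the bench. The bar under it is 70 x 16 x 6 mm and reaches 50 mm from the axis along +x.
- cork: Round cork sanding block, 64 mm across, 28 mm high, loose; origin at the centre of its underside. Stays where it is.
- rest: Yellow plastic neck rest 90 x 130 mm, 65 mm high with two upright cheeks, loose; origin at the centre of its underside. Stays where it is.
- square: Small steel square lying on the bench: stock 22 x 75 x 14 mm, blade reaching 110 mm along its x; origin at the centre of the stock's underside, loose. Stays where it is.
- block1: Rectangular dark wooden sanding block 80 x 36 x 24 mm (x, y, z), black abrasive on the underside, about 70 g; origin at the centre of its underside. Two to four of the four blocks are there; an absent one reads None.
- block2: Rectangular dark wooden sanding block 80 x 36 x 24 mm (x, y, z), black abrasive on the underside, about 70 g; origin at the centre of its underside. Two to four of the four blocks are there; an absent one reads None.
- block3: Rectangular dark wooden sanding block 80 x 36 x 24 mm (x, y, z), black abrasive on the underside, about 70 g; origin at the centre of its underside. Two to four of the four blocks are there; an absent one reads None.
- block4: Rectangular dark wooden sanding block 80 x 36 x 24 mm (x, y, z), black abrasive on the underside, about 70 g; origin at the centre of its underside. Two to four of the four blocks are there; an absent one reads None.
Things that resemble listed ones, but are neither listed nor needed, are in the scene too. Leave any green, pink or red look-alike of the block1 alone.

How it is judged:
By the outcome, as a careful person would: the job done as asked, in the order asked, and still so for the second after the job is handed in, with the robot touching nothing.
Of block1, block2, block3, block4 only 2 to 4 are there at a start; the rules pass over those that are not, and their reading is None.
At some moment in a run one of block1, block2, block3, block4 may be knocked a few centimetres aside while the robot is not near it.
Once in a run the grip may slacken for a moment while it holds something.
It also fails if it takes over 210 s, if anything falls off the work surface, if the arm or the gripper's body presses on something with over 40 N, if the wrist force passes 120 N, or if a joint passes its speed limit or range.

## Working session

There is one attempt and no reset: what is moved stays moved. The work goes in short steps, each a Python script; the robot and the scene stay as the last script left them, time stands still between calls to the robot, and variables do not carry over. Pictures are saved under pics/ and viewed, at most 14 in all, crops included, and the job is handed in when it is done.

```bash
ls; mkdir -p pics
python3 - <<'E'
from workcell import *
import cv2
for n in("top","scene"):
    s=snapshot(n); cv2.imwrite(f"pics/{n}0.png",cv2.resize(s["frame"][:,:,::-1],(800,600),interpolation=cv2.INTER_CUBIC))
    print(n,s["fx"],s["fy"],s["cx"],s["cy"],s["pose"].round(4).tolist())
print(state()["time_s"])
E
```

```text
pics
top 406.3519812752586 406.3519812752586 253.4553957670434 195.47846585401774 [[0.0044, -0.9867, 0.1627, 0.3646], [-0.9996, 0.0001, 0.0275, 0.0666], [-0.0272, -0.1628, -0.9863, 1.146], [0.0, 0.0, 0.0, 1.0]]
scene 401.8247406579988 401.8247406579988 260.23332698624824 189.28001391777428 [[-0.5839, 0.6905, -0.4269, 0.9428], [0.8118, 0.5037, -0.2956, 0.3636], [0.0109, -0.5191, -0.8546, 0.8684], [0.0, 0.0, 0.0, 1.0]]
0.1
```

View pics/top0.png

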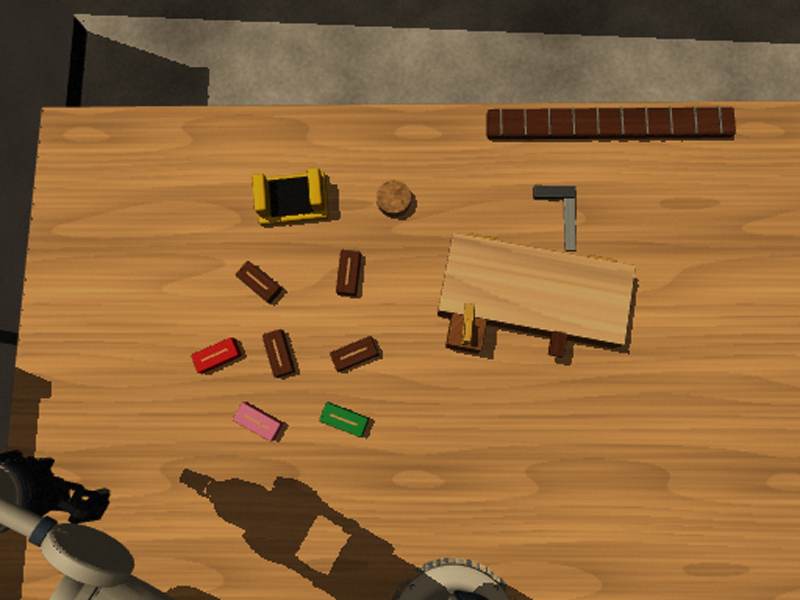

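View pics/scene0.png

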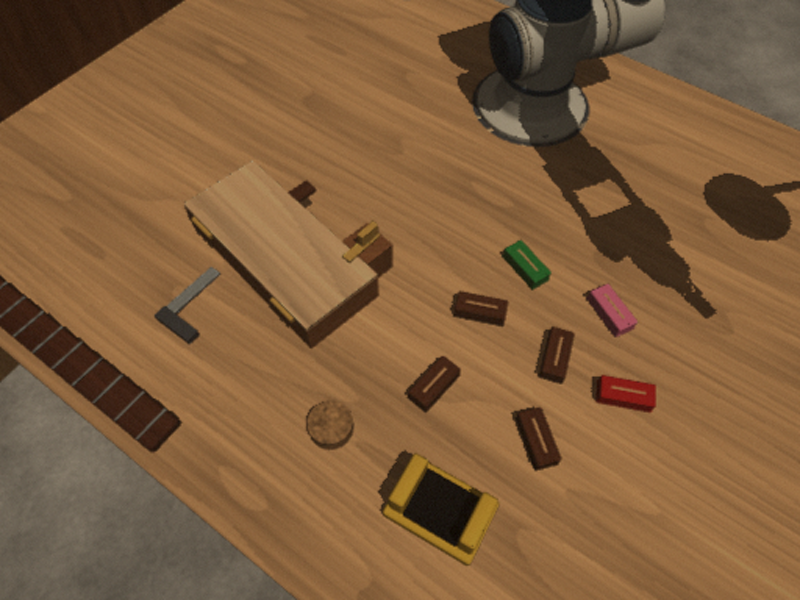

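The top view shows the case at the right, lid shut with the button over it (button at 468,322; tab at 558,345). Four dark blocks are at (259,282), (349,273), (279,353) and (356,353). The look-alikes are red (217,355), pink (258,421) and green (345,419). Next I'll fit the poses.

```bash
cat > h.py <<'E'
import numpy as np, cv2
from scipy.optimize import least_squares, minimize
from scipy.spatial.transform import Rotation as R
from workcell import *
def proj(s,P):
    T=np.linalg.inv(s["pose"]); c=np.asarray(P,float)@T[:3,:3].T+T[:3,3]
    return np.c_[c[:,0]/c[:,2]*s["fx"]+s["cx"], c[:,1]/c[:,2]*s["fy"]+s["cy"]]
def unproj(s,uv,z):
    d=s["pose"][:3,:3]@[(uv[0]-s["cx"])/s["fx"],(uv[1]-s["cy"])/s["fy"],1]; o=s["pose"][:3,3]
    return o+d*(z-o[2])/d[2]
def Rz(a): return R.from_euler("z",a).as_matrix()
def place(p,L): return np.asarray(L,float)@Rz(p[2]).T+[p[0],p[1],0]
def down(a):   # tool down, tool y (closing line) at angle a
    y=np.array([np.cos(a),np.sin(a),0]); z=np.array([0,0,-1.]); return np.c_[np.cross(y,z),y,z]
def down_near(a):  # of the two equivalent grasps, the one needing less turn of the last joint
    return down(a)
BOX=np.array([[x,y,z] for x in(-.04,.04) for y in(-.018,.018) for z in(0,.024)])
def dark(f):
    f=f.astype(int); r,g,b=f[...,0],f[...,1],f[...,2]
    return r,g,b
def stripes(s):
    """blocks via dark-brown blobs in an image -> list of (x,y,yaw) by silhouette fit"""
    f=s["frame"]; hsv=cv2.cvtColor(f,cv2.COLOR_RGB2HSV); r,g,b=dark(f)
    m=((r<115)&(g<0.62*r)&(r>35)&(g>0.25*r)).astype(np.uint8)
    m=cv2.morphologyEx(m,cv2.MORPH_CLOSE,np.ones((3,3),np.uint8))
    n,l,st,c=cv2.connectedComponentsWithStats(m); out=[]
    for i in range(1,n): out.append((st[i].tolist(),c[i].round(1).tolist()))
    return m,l,out
def fit_block(s,mask):
    K=4; mk=cv2.resize(mask.astype(np.uint8),None,fx=K,fy=K,interpolation=cv2.INTER_NEAREST)
    ys,xs=np.nonzero(mask); (c,_,_)=cv2.minAreaRect(np.c_[xs,ys].astype(np.float32))
    p0=unproj(s,c,.015); best=None
    def cost(p):
        hull=cv2.convexHull(((proj(s,place(p,BOX))+.5)*K).astype(np.float32)).round().astype(np.int32)
        im=np.zeros_like(mk); cv2.fillConvexPoly(im,hull,1)
        return 1-(im&mk).sum()/(im|mk).sum()
    for a in np.arange(0,np.pi,np.pi/8):
        r=minimize(cost,[p0[0],p0[1],a],method="Nelder-Mead",options=dict(initial_simplex=np.array([p0[0],p0[1],a])+np.array([[0,0,0],[.01,0,0],[0,.01,0],[0,0,.2]])))
        if best is None or r.fun<best.fun: best=r
    return best.x,best.fun
E
python3 - <<'E'
from h import *
t,sc=snapshot("top"),snapshot("scene")
L=np.array([[-.07,.16,.065],[.07,.16,.065],[.07,-.16,.065],[-.07,-.16,.065]])
pt=np.array([[438,311],[453,235],[635,266],[628,347]])*.64
ps=np.array([[378,279],[311,335],[187,207],[252,162]])*.64
for a,b in((1,1),(1,0),(0,1)):
    r=least_squares(lambda p:np.r_[a*(proj(t,place(p,L))-pt).ravel(),b*(proj(sc,place(p,L))-ps).ravel()],[.45,-.15,-.2]); print(r.x.round(4),r.fun.round(1))
f=t["frame"]
for u,v in((259,287),(349,280),(279,345),(345,290),(330,357),(295,372),(270,340)): print(f[int(v*.64),int(u*.64)])
m,l,o=stripes(t)
for st,c in o:
    if st[4]>60: print(st,c)
E
```

```text
[ 0.5743 -0.1418 -0.1842] [-1.4 -0.6 -1.9 -1.5 -1.4 -0.7 -3.8 -1.7  0.4 -3.3 -2.4 -3.6 -2.3 -2.
  0.6 -1.1]
[ 0.5712 -0.1474 -0.1815] [ 0.7  0.7  0.  -0.3  0.7  0.3 -1.5 -0.7 -0.  -0.  -0.  -0.  -0.  -0.
 -0.  -0. ]
[ 0.5786 -0.1348 -0.1845] [-0.  -0.  -0.  -0.  -0.  -0.  -0.  -0.   1.7 -0.6 -1.3 -0.6 -1.6  0.3
  1.4  1.1]
[72 34 16]
[78 35 17]
[76 36 18]
[73 35 16]
[162 110  56]
[33 22  9]
[76 37 17]
[311, 68, 160, 22, 2839] [391.5, 77.7]
[215, 160, 15, 29, 334] [222.1, 173.5]
[151, 167, 28, 27, 340] [164.4, 179.4]
[285, 201, 31, 25, 292] [299.9, 214.0]
[168, 211, 20, 30, 373] [177.4, 225.4]
[351, 212, 13, 17, 165] [356.5, 219.8]
[211, 215, 31, 23, 380] [226.3, 226.0]
[156, 257, 26, 25, 71] [171.7, 268.2]
```

Run:
```python
from h import *
t=snapshot("top"); m,l,o=stripes(t)
for i,(st,c) in enumerate(o):
    if 300<st[4]<400 and c[0]<260: print(c,*fit_block(t,l==i+1))
q=state()["qpos"]
c=np.array([.573,-.143,0]); a=-.184
move_pose([.50,-.13,.36],down(a+np.pi/2))
print(state()["time_s"],np.round(state()["qpos"],2))
s=snapshot("wrist"); cv2.imwrite("pics/w1.png",cv2.resize(s["frame"][:,:,::-1],(800,600),interpolation=cv2.INTER_CUBIC))
np.savez("w1.npz",**{k:s[k] for k in s}); print(s["pose"].round(3).tolist(),s["fx"])
```

```text
[222.2, 173.4] [0.61653297 0.18834005 3.07578733] 0.15683814303638643
[164.3, 179.4] [0.59884651 0.35434257 0.87952725] 0.13892040849408327
[177.2, 225.4] [0.46602238 0.31154743 0.27476965] 0.1534754672897196
[226.1, 225.9] [0.46586298 0.1737442  1.98171321] 0.09636530238240681
2.8 [-0.32 -0.07  1.16  0.    2.05 -1.71]
[[0.181, 0.938, 0.294, 0.424], [0.983, -0.174, -0.053, -0.114], [0.001, 0.299, -0.954, 0.503], [0.0, 0.0, 0.0, 1.0]] 313.971584729495
```

View pics/w1.png

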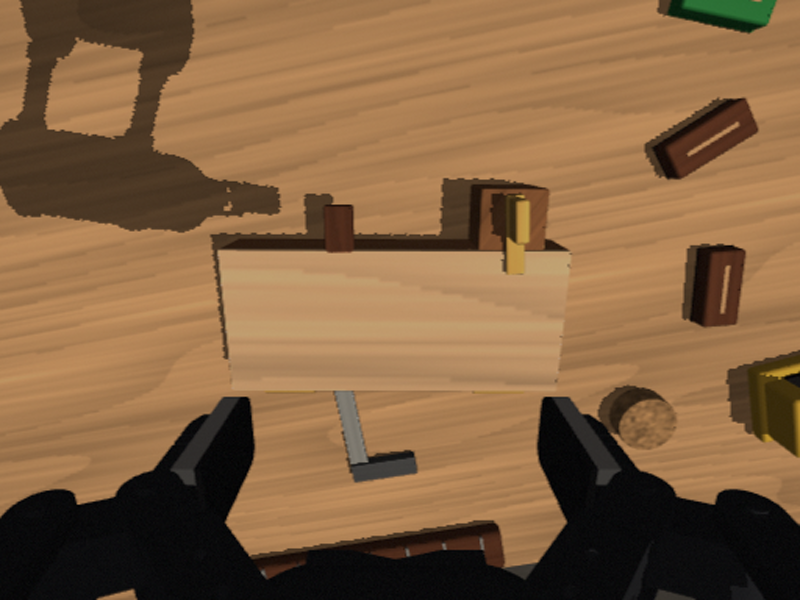

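The wrist picture shows the lid's top-face corners at about (219,250), (570,252), (558,391) and (230,390). The tab's end is at (339,206) and the fin is at (521,195–243).

```bash
cat >> h.py <<'E'
def case_pts(p,L): return place(p,np.asarray(L))
E
python3 - <<'E'
from h import *
s=dict(np.load("w1.npz")); 
L=np.array([[-.07,-.16,.065],[-.07,.16,.065],[.07,.16,.065],[.07,-.16,.065],[-.11,-.037,.065],[-.11,-.063,.065]])
pw=np.array([[219,250],[570,252],[558,391],[230,390],[353,206],[327,206]])*.64
r=least_squares(lambda p:(proj(s,place(p,L))-pw).ravel(),[.57,-.14,-.18]); print(r.x.round(4),r.fun.round(1))
p=r.x; np.save("case.npy",p)
fin=proj(s,place(p,[[-.118,.105,.098],[-.082,.105,.098],[-.05,.105,.072]]))/.64; print(fin.round(0).tolist())
# IK for the lid arc with tool pitch (angle of tool z below horizontal, in plane of case x / down)
Y=np.array([-np.sin(p[2]),np.cos(p[2]),0]); X=np.array([np.cos(p[2]),np.sin(p[2]),0]); Z=np.array([0,0,1.])
for sgn in(1,-1):
  for pitch in range(0,121,15):
    row=""
    for th in np.linspace(0,1.57,7):
        g=place(p,[[.07-.168*np.cos(th)-.005*-np.sin(th)*1,-.05,.055+.168*np.sin(th)+.005*np.cos(th)]])[0]
        z=np.cos(np.radians(pitch))*X-np.sin(np.radians(pitch))*Z; y=sgn*Y
        q=ik(g+.019*z,np.c_[np.cross(y,z),y,z]); row+="." if q is None else "O"
    print(sgn,pitch,row)
g=place(p,[[-.1,.105,0]])[0]
for k in(1,-1):
  print(k,[None if (q:=ik([g[0],g[1],.077],down(p[2]+k*np.pi/2+d))) is None else np.round(q[5],2) for d in(0,.7,1.4)])
E
```

```text
[ 0.5748 -0.1418 -0.1894] [-0.6 -0.1  1.6  0.1 -1.1  0.7  1.5  0.2  0.5 -0.2 -1.9 -0.4]
[[526.0, 201.0], [522.0, 245.0], [512.0, 275.0]]
1 0 .....OO
1 15 .......
1 30 ....OOO
1 45 OOOOOOO
1 60 OOOOOOO
1 75 OOOOOOO
1 90 OOOOOOO
1 105 OOOOOOO
1 120 OOOOOOO
-1 0 .....OO
-1 15 ....OOO
-1 30 ....OOO
-1 45 OOOOOOO
-1 60 OOOOOOO
-1 75 OOOOOOO
-1 90 OOOOOOO
-1 105 OOOOOOO
-1 120 OOOOOOO
1 [np.float64(-1.49), np.float64(-2.19), None]
-1 [np.float64(1.65), np.float64(0.95), np.float64(0.25)]
```

Run:
```python
from h import *
p=np.load("case.npy"); g=place(p,[[-.1,.105,0]])[0]
move_pose([g[0],g[1],.20],down(p[2]-np.pi/2))
s=snapshot("wrist"); np.savez("w2.npz",**s)
cv2.imwrite("pics/w2.png",cv2.resize(s["frame"][:,:,::-1],(800,600),interpolation=cv2.INTER_CUBIC))
print((proj(s,place(p,[[-.118,.105,.098],[-.082,.105,.098],[-.05,.105,.072],[-.07,-.16,.065],[-.07,.16,.065],[.07,.16,.065]]))/.64).round(0).tolist(),state()["time_s"])
```

```text
[[397.0, 338.0], [397.0, 273.0], [397.0, 204.0], [863.0, 239.0], [301.0, 239.0], [284.0, -49.0]] 5.725
```

View pics/w2.png

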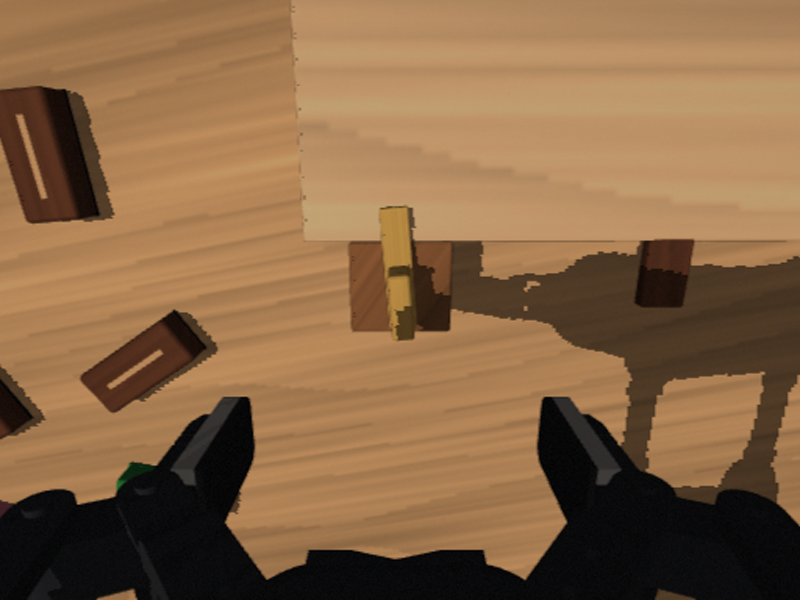

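The close view agrees with the case fit to about 1 mm: lid edge at v=240, bar tip at (397,207) and fin from (403,338) to (398,273). I'll turn the button now.

Run:
```python
from h import *
p=np.load("case.npy"); g=place(p,[[-.1,.105,0]])[0]
b=p[2]-np.pi/2
set_gripper(.04)
G=[g[0],g[1],.078]
print(move_l(G,down(b+.07),.08,contact_N=12))
set_gripper(0); print(state()["gripper_width"],state()["grip_force"],np.round(state()["ft_force"],1))
for d in np.linspace(.07,1.41,8)[1:]:
    move_l(G,down(b+d),.05); print(round(d,2),np.round(state()["ft_force"],1),np.round(state()["ft_torque"][2],2))
set_gripper(.05); move_l([g[0],g[1],.2],feed=.15)
s=snapshot("wrist")
cv2.imwrite("pics/w3.png",s["frame"][:,:,::-1]); print(state()["time_s"])
```

```text
False
0.010527631857995287 61.19046092033386 [-2.5 -9.3  3.4]
0.26 [-2.3 -9.4  3.3] 0.05
0.45 [-2.7 -8.1  2.1] 0.05
0.64 [-2.1 -7.9  2.7] 0.08
0.84 [-3.9 -7.8  3.3] 0.11
1.03 [-3.2 -8.8  4.2] 0.07
1.22 [-3.7 -7.6  4.1] 0.05
1.41 [-4.8 -7.   3.6] -0.15
12.1417
```

View pics/w3.png

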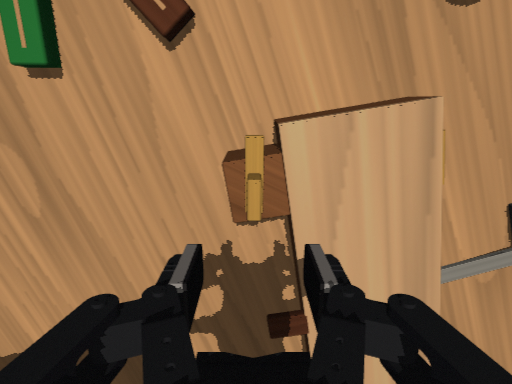

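Seen from above, the button now lies along the case (bar 255,137 to 255,222), clear of the lid edge. Next is the lid.

```bash
cat >> h.py <<'E'
p=np.load("case.npy")
X=np.array([np.cos(p[2]),np.sin(p[2]),0]); Y=np.array([-X[1],X[0],0]); Z=np.array([0,0,1.])
def lidpose(th,pitch,back=0,r=.168):   # TCP pose gripping the tab across its width
    g=place(p,[[.07-r*np.cos(th)+.005*np.sin(th),-.05,.055+r*np.sin(th)+.005*np.cos(th)]])[0]
    a=np.radians(pitch); z=np.cos(a)*X-np.sin(a)*Z
    return g+(.019-back)*z, np.c_[np.cross(-Y,z),-Y,z]
E
python3 - <<'E'
from h import *
set_gripper(.055)
move_pose(*lidpose(0,45,.12))
P,Ro=lidpose(0,45); print(move_l(P,Ro,.1,contact_N=12))
set_gripper(0); print(state()["gripper_width"],state()["grip_force"])
for k in range(1,13):
    th=k*np.pi/24; P,Ro=lidpose(th,45+70*k/12); move_l(P,Ro,.08)
    if k%3==0: print(k,np.round(state()["ft_force"],1),np.round(state()["ft_torque"],2),round(state()["gripper_width"],4))
print(state()["time_s"])
s=snapshot("scene"); cv2.imwrite("pics/s4.png",s["frame"][:,:,::-1])
E
```

```text
Traceback (most recent call last):
workcell.PlanningError: the arm cannot take that pose within its joint ranges
```

Run:
```python
from h import *
P,Ro=lidpose(0,55)
move_pose(P+.09*Z,Ro)
print(move_l(P,Ro,.08,contact_N=12))
set_gripper(0); print(state()["gripper_width"],state()["grip_force"])
for k in range(1,13):
    th=k*np.pi/24; P,Ro=lidpose(th,55+60*k/12); move_l(P,Ro,.08)
    if k%3==0: print(k,np.round(state()["ft_force"],1),np.round(state()["ft_torque"],2),round(state()["gripper_width"],4))
print(state()["time_s"])
s=snapshot("scene"); cv2.imwrite("pics/s4.png",s["frame"][:,:,::-1])
```

```text
False
0.025127251975840263 58.52657496929169
3 [ -1.7 -10.5  -0.9] [-1.41  0.71 -0.3 ] 0.0245
6 [-1.9 -9.7 -0.9] [-1.18  0.9   0.23] 0.025
9 [-3.6 -7.7 -0.2] [-0.97  0.93  0.19] 0.0246
12 [-4.8 -7.4  0.2] [-0.98  0.82  0.55] 0.0246
19.8083
```

View pics/s4.png

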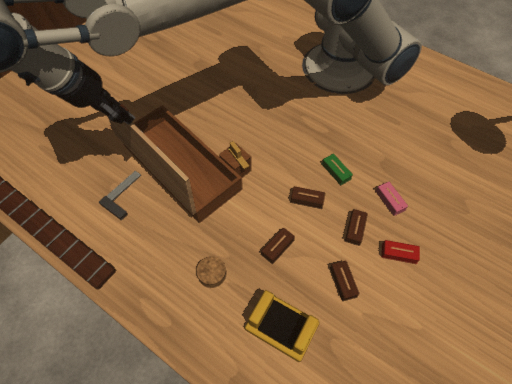

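The lid stands upright in the scene view, and all four blocks are still in place. I'll release, retreat, then pick and place with a fresh top image before each pick.

```bash
cat >> h.py <<'E'
def blocks():
    s=snapshot("top"); m,l,o=stripes(s); out=[]
    for i,(st,c) in enumerate(o):
        if 230<st[4]<480 and c[1]>120:
            x,f=fit_block(s,l==i+1)
            if f<.25 and abs(place([0,0,-p[2]],[[x[0]-p[0],x[1]-p[1],0]])[0,1])>.17: out.append(x)
    return out
VIA=[.42,.10,.22]
def best_down(pos,a):
    c=[(abs(q[5]),k) for k in(0,1) if (q:=ik(pos,down(a+k*np.pi))) is not None]
    return down(a+min(c)[1]*np.pi)
def pick(b):
    Ro=best_down([b[0],b[1],.006],b[2]+np.pi/2)
    set_gripper(.07); move_pose([b[0],b[1],.12],Ro)
    hit=move_l([b[0],b[1],.006],Ro,.1,contact_N=12); set_gripper(0)
    w=state()["gripper_width"]; move_l([b[0],b[1],.16],Ro,.15)
    print("pick",b.round(3),hit,round(w,4),round(state()["gripper_width"],4)); return state()["gripper_width"]>.03
def put(y):
    c=place(p,[[0,y,0]])[0]; Ro=best_down([c[0],c[1],.018],p[2]+np.pi/2)
    move_pose(VIA,Ro); move_pose([c[0],c[1],.16],Ro); w=state()["gripper_width"]
    hit=move_l([c[0],c[1],.0165],Ro,.1,contact_N=10); print("put",y,hit,round(w,4),np.round(state()["eef_pos"],3),state()["time_s"])
    set_gripper(.056); move_l([c[0],c[1],.16],Ro,.2); move_pose(VIA,Ro)
E
python3 - <<'E'
from h import *
P,Ro=lidpose(np.pi/2,115); set_gripper(.06)
move_l(P-.09*Ro[:,2],Ro,.12)
Q=P-.09*Ro[:,2]-.16*X; Q[2]=.33; move_l(Q,Ro,.15)
move_pose(VIA,down(p[2]-np.pi/2)); 
set_joints([.0,-.3,1.2,0,1.9,0]) if 0 else None
s=snapshot("top"); cv2.imwrite("pics/t5.png",cv2.resize(s["frame"][:,:,::-1],(800,600),interpolation=cv2.INTER_CUBIC))
B=blocks(); print(np.round(B,3),state()["time_s"])
L=[[.07,y,.195] for y in(.16,-.16)]
for th in(1.47,1.57,1.67): print(th,(proj(s,place(p,[[.07-.14*np.cos(th),y,.055+.14*np.sin(th)] for y in(.16,-.16)]))/.64).round(0).tolist())
E
```

```text
Traceback (most recent call last):
workcell.PlanningError: the arm cannot follow that straight line within its joint ranges
```

Run:
```python
from h import *
P,Ro=lidpose(np.pi/2,115)
for h in (.1,.08,.06):
    try: move_l(P+h*Z,Ro,.12); print("up",h); break
    except PlanningError as e: print(e)
D=down(p[2]-np.pi/2)
move_l(P+h*Z-.12*X,D,.15)
move_pose(VIA,D)
s=snapshot("top"); cv2.imwrite("pics/t5.png",cv2.resize(s["frame"][:,:,::-1],(800,600),interpolation=cv2.INTER_CUBIC))
B=blocks(); print(np.round(B,3),state()["time_s"])
for th in(1.47,1.57,1.67): print(th,(proj(s,place(p,[[.07-.14*np.cos(th),y,.055+.14*np.sin(th)] for y in(.16,-.16)]))/.64).round(0).tolist())
```

```text
up 0.1
[[0.614 0.188 3.093]
 [0.6   0.355 0.88 ]
 [0.467 0.311 3.489]] 24.25
1.47 [[453.0, 218.0], [661.0, 255.0]]
1.57 [[455.0, 209.0], [662.0, 246.0]]
1.67 [[457.0, 201.0], [663.0, 237.0]]
```

View pics/t5.png

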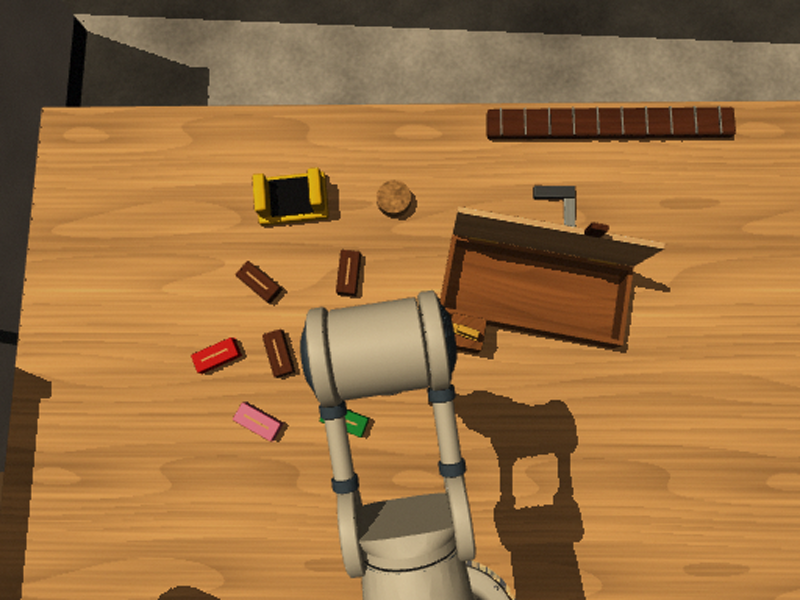

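The lid's top edge in the picture, (457,211) to (663,245), matches 1.57 rad, so it's upright and let go. The arm only hides the block near (356,353). I'll start with the others.

```bash
sed -i 's/move_l(\[c\[0\],c\[1\],.16\],Ro,.2); move_pose(VIA,Ro)/move_l([c[0],c[1],.16],Ro,.2)/' h.py
python3 - <<'E'
from h import *
B=blocks()
ok=pick(B[0])
if ok:
    put(-.105)
    B=blocks(); print(np.round(B,3))
    s=snapshot("top"); cv2.imwrite("pics/t6.png",s["frame"][:,:,::-1])
E
```

```text
pick [ 0.614  0.189 -0.095] False 0.0346 0.0348
put -0.105 False 0.0347 [ 0.556 -0.245  0.017] 35.725
[[0.6   0.356 0.878]
 [0.466 0.311 0.29 ]
 [0.466 0.174 1.973]]
```

View pics/t6.png

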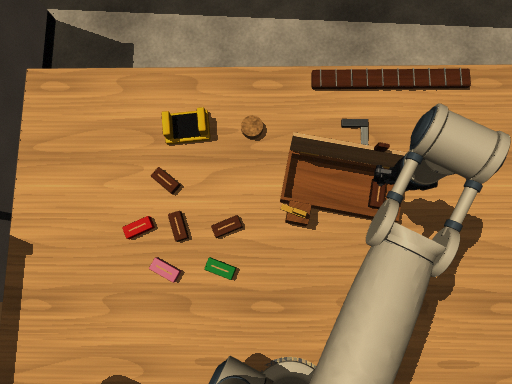

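The first block lies across the case's right end at (379,193), and the other three are all visible and found. I'll continue, with VIA on the way out.

Run:
```python
from h import *
n0=3
for y,tgt in((-.035,(.6,.356)),(.035,(.466,.311)),(.105,(.466,.174))):
    B=blocks(); print(np.round(B,3).tolist())
    if len(B)!=n0: print("count?",len(B)); break
    b=min(B,key=lambda b:np.hypot(b[0]-tgt[0],b[1]-tgt[1]))
    move_pose(VIA,state()["tcp_rot"])
    if not pick(b): print("miss"); break
    put(y); n0-=1
s=snapshot("top"); cv2.imwrite("pics/t7.png",cv2.resize(s["frame"][:,:,::-1],(800,600),interpolation=cv2.INTER_CUBIC)); print(state()["time_s"])
```

```text
[[0.599, 0.354, 0.88], [0.466, 0.31, 0.304], [0.465, 0.174, 1.974]]
pick [0.599 0.354 0.88 ] False 0.0343 0.0345
put -0.035 False 0.0345 [ 0.569 -0.176  0.017] 46.9
[[0.466, 0.312, 0.34], [0.466, 0.174, 1.935]]
pick [0.466 0.312 0.34 ] False 0.0347 0.0346
put 0.035 False 0.0346 [ 0.582 -0.108  0.017] 60.725
[[0.465, 0.174, 1.984]]
pick [0.465 0.174 1.984] False 0.0343 0.0349
put 0.105 False 0.0347 [ 0.595 -0.039  0.017] 71.5
72.7583
```

View pics/t7.png

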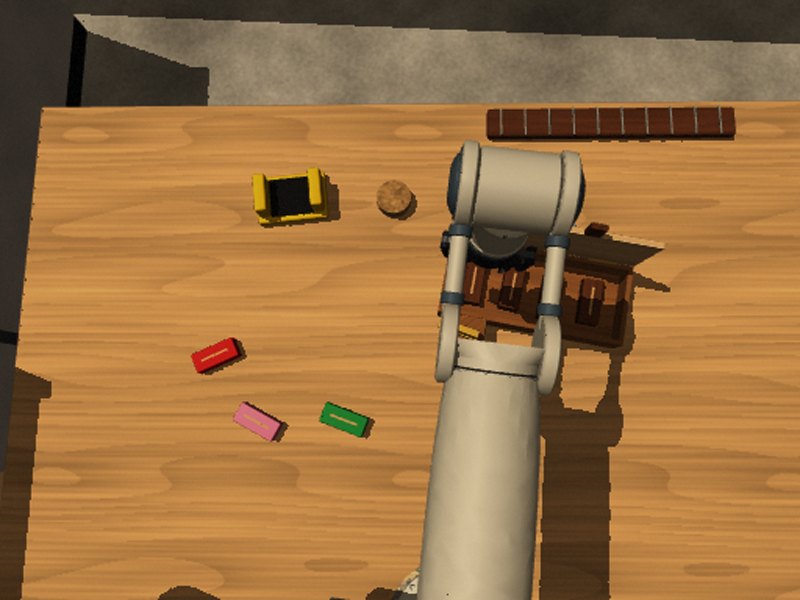

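The bench is clear of dark blocks, and at least three show in the case at (475,285), (513,287) and (591,300), with one hidden under the arm. I'll take a clear view from VIA, then shut the lid by the reverse path.

Run:
```python
from h import *
D=down(p[2]-np.pi/2); move_pose(VIA,D)
s=snapshot("top"); cv2.imwrite("pics/t8a.png",cv2.resize(s["frame"][120:240,260:430,::-1],None,fx=4,fy=4))
P,Ro=lidpose(np.pi/2,115)
set_gripper(.06)
move_pose(P+.1*Z-.12*X,D); move_l(P+.1*Z,Ro,.15); print("c",move_l(P,Ro,.08,contact_N=12))
set_gripper(0); print(state()["gripper_width"],state()["grip_force"])
for k in range(11,-1,-1):
    P,Ro=lidpose(k*np.pi/24 if k else -.008,55+60*k/12); hit=move_l(P,Ro,.08,contact_N=35)
    if k%3==0 or hit: print(k,hit,np.round(state()["ft_force"],1),round(state()["gripper_width"],4))
    if hit: break
print(state()["time_s"])
s=snapshot("scene"); cv2.imwrite("pics/s8.png",s["frame"][:,:,::-1])
```

```text
c False
0.02465052226759001 60.48358619213104
9 False [-0.7 -9.3  1.5] 0.0248
6 False [-5.4 -8.6  5.2] 0.0246
3 False [-9.9 -8.2  2. ] 0.0248
0 True [-9.   3.7  8. ] 0.0248
85.425
```

View pics/t8a.png

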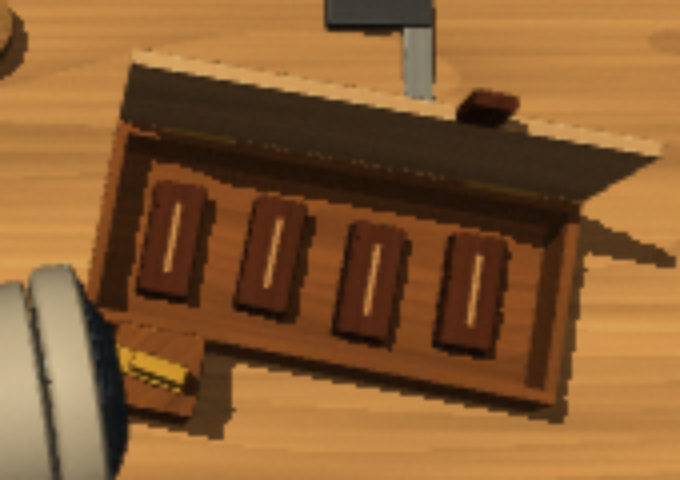

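View pics/s8.png

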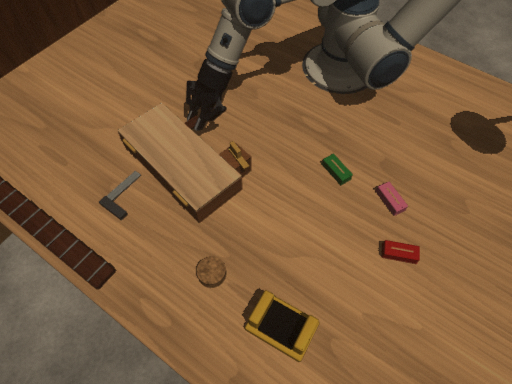

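All four blocks lie flat in the case, and the lid came down until it hit the stop. I'll release it and press its edge lightly to make sure it's fully shut, then turn the button back.

Run:
```python
from h import *
print(np.round(state()["eef_pos"],4),lidpose(0,55)[0].round(4))
set_gripper(.06); P,Ro=lidpose(0,55); e=np.array(state()["eef_pos"]); move_l(e+.1*Z,None,.15)
b=p[2]-np.pi/2; c=place(p,[[-.055,-.05,0]])[0]
set_gripper(0); move_pose([c[0],c[1],.12],down(b))
print(move_l([c[0],c[1],.055],None,.03,contact_N=20),np.round(state()["eef_pos"],4),np.round(state()["ft_force"],1))
move_l([c[0],c[1],.16],None,.15)
g=place(p,[[-.1,.105,0]])[0]; G=[g[0],g[1],.078]
set_gripper(.04); move_pose([g[0],g[1],.16],down(b+1.4))
print(move_l(G,None,.08,contact_N=12))
set_gripper(0); print(state()["gripper_width"])
for d in np.linspace(1.4,-.03,9)[1:]:
    move_l(G,down(b+d),.05); print(round(d,2),np.round(state()["ft_force"],1),np.round(state()["ft_torque"][2],2))
set_gripper(.05); move_l([g[0],g[1],.2],feed=.15)
s=snapshot("wrist"); cv2.imwrite("pics/w9.png",cv2.resize(s["frame"][:,:,::-1],(800,600),interpolation=cv2.INTER_CUBIC)); print(state()["time_s"])
```

```text
[ 0.4788 -0.1774  0.0466] [ 0.4798 -0.1745  0.0444]
True [ 0.5113 -0.1806  0.065 ] [-1.2 -0.1  4.1]
False
0.01058047430553186
1.22 [ 0.9 -1.   4.3] -0.06
1.04 [ 4.7 -2.9  4. ] -0.05
0.86 [ 7.1 -5.1  3.3] -0.06
0.68 [ 7.7 -5.8  1.9] -0.05
0.51 [ 8.5 -6.8  2.4] -0.08
0.33 [ 8.7 -9.9  1.2] -0.07
0.15 [  9.  -10.    0.9] -0.01
-0.03 [  8.8 -12.8   0.8] 0.65
97.7083
```

View pics/w9.png

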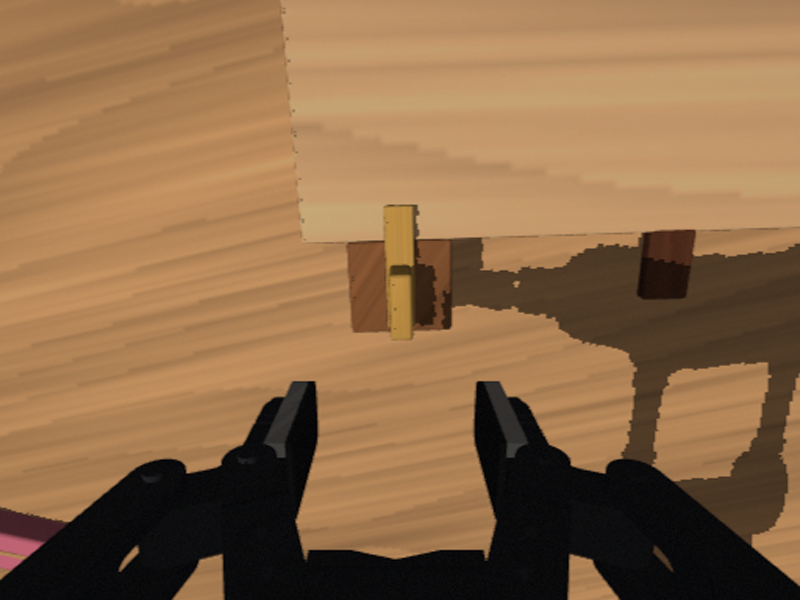

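The button points straight across the lid's edge: bar tip at (400,206), fin vertical at u≈401, torque felt at its stop. The lid measured shut, with its top at z 0.065. I'm handing in.

```bash
python3 -c "
from workcell import *
hold(.3); print(sign_off())"
```

```text
the job is handed in; nothing more can be done
None
```

The job is handed in: all four sanding blocks are flat in the case, the lid is fully shut, the button is back over it against its stop, and I left the cork, neck rest, square and look-alikes alone.

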